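# Check two spare-part tins for the post insulator

## Robot

A 6-joint arm with a two-finger parallel gripper is mounted at the origin on the work surface. World frame = base frame: x ahead of the robot, y to its left, z up, the work surface at z = 0. Lengths are in m, angles in rad, forces in N, time in s.
With the tool pointing down it reaches from about 0.3 to 0.95 m from the base axis. Payload 3.1 kg.
Tool frame: the origin (TCP) lies midway between the tips of the shut fingers; the grasp point (between the pads) lies 19 mm behind it (hold_point_z is the distance from the TCP to the grasp point, in m); z points along the fingers, y is the direction in which the jaws open and shut (so a half turn about z gives the same grasp; the last joint's range is limited). The gripper opens to 85 mm and grips with 20 to 120 N. Pads are 22 mm wide; open, the fingers measure 114 mm over their backs; the gripper's body (76 mm by 85 mm) begins 54 mm behind the grasp point. The pads swing forward as they close: fully open they stand 13 mm farther back than shut.
Start: joints at [1.102, 0.308, 1.634, -0, 1.2, -0.07], TCP at [0.243, 0.576, 0.201] pointing down, gripper open.
Joint ranges: [-3.06, 3.06], [-0.79, 1.96], [0.05, 2.63], [-1.19, 4.34], [0.05, 2.64], [-2.94, 2.94]. Speed limits (rad/s): [2.79, 2.79, 3.14, 3.14, 3.14, 3.14].

## Interface

Orientations are given as a 3x3 rotation matrix whose columns are the frame's x, y, z axes.
In Python, from cell import move_pose, move_l, goto_joints, grip, hold, inverse_kinematics, sense, camera, camera_model, MotionError, sign_off, hold_point_z gives the robot as it stands. Calls block until the motion is done:
- move_pose(position, orientation): joint-space move of the TCP to a pose.
- move_l(position, rot=None, v=0.15): straight line of the TCP; rot=None keeps the orientation; v is the mean speed in m/s.
- goto_joints(angles): joint-space move.
- grip(opening, effort=None): finger opening in m; effort is the grip in N (None keeps the last); returns when the fingers have stopped.
- hold(seconds).
- inverse_kinematics(position, orientation): joint angles nearest the present ones, or None.
- sense(): the state.
- camera(name): name is "scene" or "top" or "wrist"; returns the picture (384x512x3 uint8, blue, green, red); there is no depth.
- camera_model(name): a dict with "vfov" (degrees; the focal length in pixels is half the picture's height over the tangent of half this angle, whatever the lens; pixels are square), "cx", "cy" (the principal point, pixels), "dist_coeffs" ([k1, k2, p1, p2, k3] as OpenCV has them; the pictures are not rectified), "R" (3x3) and "t" (3): a world point X has camera coordinates R X + t. Camera axes: x right, y down, z forward; pixel columns grow to the right and rows downward; lengths in m; the calibration is good to about 2 mm. A picture is of the moment at which its call begins: read the wrist's pose just before it. camera_model takes no time and is no camera call; for the wrist camera it gives the pose at the moment of the call.
A pose or a line that the arm cannot do raises MotionError and nothing moves.
- sign_off(): hands the job in, once; it reports no verdict.
The state is a dict: "time": time; "qpos": joint angles; "qvel": joint speeds; "joint_torque": joint torques, N m; "tcp_pos": TCP position; "ee_rot": TCP orientation; "wrist_force": force on the tool from outside, world axes, zero at the start; "ft_torque": the same for the moment, N m; "gripper_width": finger opening in m.
Only numpy, scipy, OpenCV 4.12 (cv2) and the standard library are available. Lean on these libraries where they do the work, as an engineer would, in place of code of your own. Each camera call takes 0.05 s, during which the arm holds its last target.

## Task

First lift the lids off both spare-part tins and stand them upright on the bench, clear of the tins and the tray, to see what is inside. Then take the ribbed post insulator out of its tin and set it down gently, upright, in the grey plastic tray; do not drop it. Leave the smooth sleeve standing in its own tin and do not disturb the screwdriver, the can and the terminal block.

Things in the scene. Friction and masses are not known exactly. Their poses are not given: they have to be found in the camera images.
- tin_a: One of two identical spare-part tins, left or right by chance: a low steel tray fixed to the bench, 120 x 120 mm, rim 18 mm high, walls and floor 4 mm thick. A part stands upright on its floor within 15 mm of the middle, under a loose lid. Origin: centre of its underside, on the bench; x, y along its sides, z up.
- tin_b: One of two identical spare-part tins, left or right by chance: a low steel tray fixed to the bench, 120 x 120 mm, rim 18 mm high, walls and floor 4 mm thick. A part stands upright on its floor within 15 mm of the middle, under a loose lid. Origin: centre of its underside, on the bench; x, y along its sides, z up.
- lid_a: Loose lid of the tin of that letter: pale metal box open below, 104 x 104 x 78 mm high, walls 4 mm, 175-350 g. Starts inside the rim on the tin floor, 4 mm play; lifts straight off, needs 70 mm to clear the part. On top a black grip block: 50 mm along x, 18 mm thick along y, 36 mm tall (78-114 mm above origin). Origin: centre of its lower edge plane, z up.
- lid_b: Loose lid of the tin of that letter: pale metal box open below, 104 x 104 x 78 mm high, walls 4 mm, 175-350 g. Starts inside the rim on the tin floor, 4 mm play; lifts straight off, needs 70 mm to clear the part. On top a black grip block: 50 mm along x, 18 mm thick along y, 36 mm tall (78-114 mm above origin). Origin: centre of its lower edge plane, z up.
- insulator: The part wanted: ribbed post insulator of red-brown resin, a solid upright cylinder 36 mm in diameter over its ribs, 62 mm tall, with ring grooves round it and a small steel disc in its closed top; about 120 g. Grasp it across the ribs like a plain cylinder. Starts upright under the lid of one tin. Origin: centre of its underside; z up its axis.
- sleeve: The part not wanted: smooth tube of the same resin and outer size, 36 mm in diameter, 62 mm tall, with a 23 mm bore open at the top; about 90 g. Starts upright under the lid of the other tin. Origin: centre of its underside; z up its axis.
- tray: Low open tray of grey plastic fixed to the bench between the robot and the tins, 110 x 110 mm outside, rim 14 mm high, walls and floor 4 mm thick, empty. Origin: centre of its underside, on the bench; z up.
- screwdriver: Bystander: screwdriver with red handle, lying across the bench beyond the tins, about 0.2 m long. Origin: near its middle, on the bench.
- can: Bystander: small pale grey can, 54 mm in diameter, 65 mm tall, standing on the far left of the bench. Origin: centre of its underside.
- terminal_block: Bystander: black terminal block with brass strips, 45 x 90 mm, about 28 mm high, lying on the far right of the bench. Origin: centre of its underside.
Not all that is in view belongs to the job. What is shaped like the tray but brown or orange is not meant. Leave any yellow look-alike of the lid_a alone.

How it is judged:
By the outcome, as a careful person would: the job done as asked, in the order asked, and still so for the second after the job is handed in, with the robot touching nothing.
It also fails if it takes over 72 s, if anything falls off the work surface, if the arm or the gripper's body presses on something with over 40 N, if the wrist force passes 120 N, or if a joint passes its speed limit or range.

## Working session

There is one attempt and no reset: what is moved stays moved. The work goes in short steps, each a Python script; the robot and the scene stay as the last script left them, time stands still between calls to the robot, and variables do not carry over. Pictures are saved under pics/ and viewed, and the job is handed in when it is done.

```bash
mkdir -p pics; ls; python3 - <<'E'
from cell import *
import cv2
for n in ("scene","top","wrist"):
    m=camera_model(n); im=camera(n); cv2.imwrite(f"pics/{n}0.png",im)
    print(n,m)
s=sense(); print(s["time"],s["tcp_pos"],s["gripper_width"],hold_point_z)
E
```

```text
pics
scene {'vfov': 44.230656587479714, 'cx': 264.2811654414546, 'cy': 183.08784090908978, 'dist_coeffs': array([-0.13643979,  0.        ,  0.        ,  0.        ,  0.        ]), 'R': array([[ 0.46617378,  0.88465158,  0.00857808],
       [ 0.59254707, -0.3050178 , -0.7455549 ],
       [-0.65693985,  0.35264107, -0.66638901]]), 't': array([-0.30124771, -0.23223697,  1.80963275])}
top {'vfov': 49.348509517736176, 'cx': 251.3982455269528, 'cy': 188.68999396179433, 'dist_coeffs': array([0.01787489, 0.        , 0.        , 0.        , 0.        ]), 'R': array([[ 7.95952629e-05, -9.99997465e-01, -2.25042727e-03],
       [-9.81505066e-01,  3.52690181e-04, -1.91435842e-01],
       [ 1.91436151e-01,  2.22404315e-03, -9.81502549e-01]]), 't': array([0.08612941, 0.50183578, 1.33193469])}
wrist {'vfov': 66.50756535662043, 'cx': 254.45341587670018, 'cy': 191.3184233316653, 'dist_coeffs': array([-0.04975306,  0.        ,  0.        ,  0.        ,  0.        ]), 'R': array([[ 0.38752387,  0.92185676, -0.0023175 ],
       [ 0.87465851, -0.36688655,  0.31680711],
       [ 0.29120051, -0.12479733, -0.94848716]]), 't': array([-0.62410795, -0.041591  ,  0.37973702])}
0.15 [0.24239923 0.57532324 0.19990008] 0.08561295136816668 0.0187
```

View pics/scene0.png

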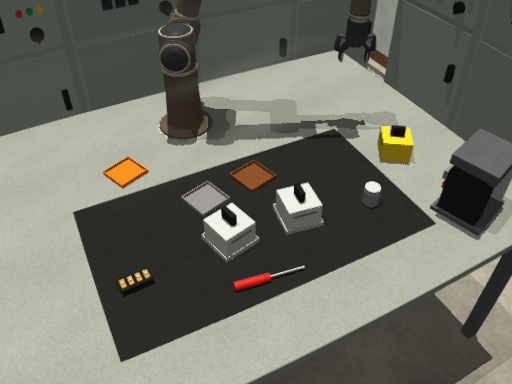

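```bash
python3 -c "
import cv2
im=cv2.imread('pics/top0.png');cv2.imwrite('pics/top0b.png',cv2.resize(im,(768,576),interpolation=cv2.INTER_CUBIC))"
```

```text
(no output)
```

View pics/top0b.png

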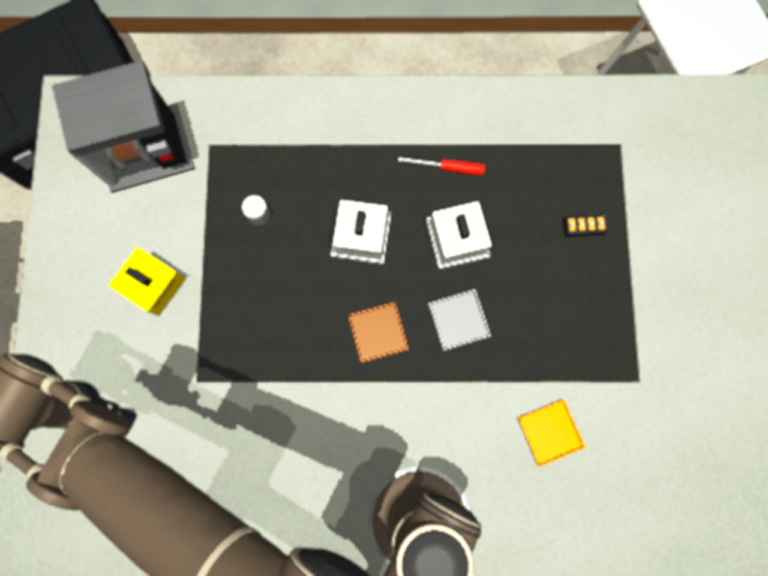

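The top view shows the lids at about (361,231) and (459,234), the grey tray at (460,319), the orange look-alike at (378,332), all in 1.5x pixels. Next I'll view enlarged crops.

```bash
python3 -c "
import cv2
im=cv2.imread('pics/top0.png');c=im[125:245,212:337];cv2.imwrite('pics/c1.png',cv2.resize(c,None,fx=5,fy=5,interpolation=cv2.INTER_CUBIC)[:600])
c=im[95:170,150:170]
"
```

```text
(no output)
```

View pics/c1.png

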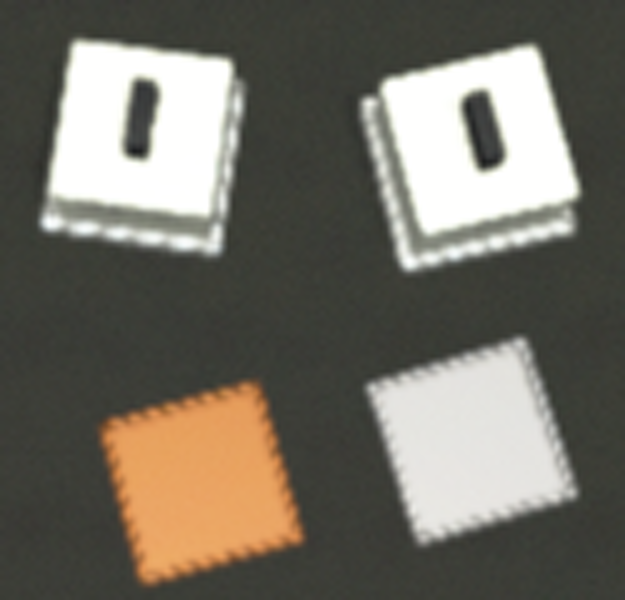

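Left lid top corners in crop: (72,40),(235,60),(212,216),(50,200). Right lid: (380,80),(537,43),(580,200),(425,235). Tray: (365,385),(522,338),(578,495),(420,545).

```bash
cat > h.py <<'E'
import numpy as np, cv2
def K(m):
    f=192/np.tan(np.radians(m["vfov"])/2)
    return np.array([[f,0,m["cx"]],[0,f,m["cy"]],[0,0,1.]])
def back(px,m,z):
    u=cv2.undistortPoints(np.array(px,float).reshape(-1,1,2),K(m),m["dist_coeffs"]).reshape(-1,2)
    d=np.c_[u,np.ones(len(u))]@m["R"]; c=-m["R"].T@m["t"]
    return c+d*((z-c[2])/d[:,2])[:,None]
def proj(X,m):
    return cv2.projectPoints(np.array(X,float).reshape(-1,3),cv2.Rodrigues(m["R"])[0],m["t"],K(m),m["dist_coeffs"])[0].reshape(-1,2)
def quad(P):
    c=P[:,:2].mean(0); e=np.roll(P,-1,0)-P
    L=np.linalg.norm(e[:,:2],axis=1); a=np.arctan2(e[:,1],e[:,0])
    yaw=np.angle(np.mean(np.exp(4j*a)))/4
    return c.round(4),(L*1e3).round(1),np.degrees(yaw).round(1)
E
python3 - <<'E'
from h import *; from cell import *
m=camera_model("top")
f=lambda c:np.array(c)/5+[212-.4,125-.4]
g=lambda c:np.array(c)/1.5-.17
L=f([(72,40),(235,60),(212,216),(50,200)]);R=f([(380,80),(537,43),(580,200),(425,235)]);T=f([(365,385),(522,338),(578,495),(420,545)])
for p,z in((L,.082),(R,.082),(T,.014)): print(quad(back(p,m,z)))
print("grip top L,R",back(f([(145,80),(135,157),(476,93),(492,168)]),m,.118).round(3))
print("tin outer corners L (lower left/right), R", back(f([(42,227),(217,253),(245,82),(362,97),(405,268),(573,232)]),m,.018).round(4))
print(back(g([(255,207)]),m,.065), back(g([(565,225),(607,225)]),m,.028), back(g([(398,158),(485,170)]),m,.01), back(g([(208,145),(620,145),(638,381),(198,381)]),m,0))
E
```

```text
(array([0.6237, 0.1232]), array([108.7, 107. , 106.1, 109.8]), np.float64(-7.1))
(array([ 0.6164, -0.0983]), array([107.1, 109.7, 103.9, 108.4]), np.float64(13.6))
(array([ 0.4269, -0.0961]), array([111.3, 111.7, 110.9, 113. ]), np.float64(17.5))
grip top L,R [[ 0.645  0.121  0.118]
 [ 0.594  0.127  0.118]
 [ 0.637 -0.091  0.118]
 [ 0.587 -0.1    0.118]]
tin outer corners L (lower left/right), R [[ 0.5727  0.1931  0.018 ]
 [ 0.5545  0.0739  0.018 ]
 [ 0.6756  0.0544  0.018 ]
 [ 0.6648 -0.0263  0.018 ]
 [ 0.544  -0.0537  0.018 ]
 [ 0.569  -0.1684  0.018 ]]
[[0.67185865 0.35854183 0.065     ]] [[ 0.64059393 -0.34007627  0.028     ]
 [ 0.6404306  -0.43496887  0.028     ]] [[ 0.80993776  0.03755199  0.01      ]
 [ 0.77982996 -0.16615037  0.01      ]] [[ 0.84677231  0.48922338  0.        ]
 [ 0.84542142 -0.48953742  0.        ]
 [ 0.29167945 -0.48838484  0.        ]
 [ 0.29134374  0.48272732  0.        ]]
```

Sizes agree with the given ones (lid 104, tray 110, within the blur), and each tin centre matches its lid centre to about 1 mm. Next: go above the left lid and check with the wrist camera.

```bash
cat >> h.py <<'E'
from cell import *
def down(yawdeg):
    best=None
    for s in (0,np.pi):
        a=np.radians(yawdeg)+s
        y=np.array([-np.sin(a),np.cos(a),0]); z=np.array([0,0,-1.]); R=np.c_[np.cross(y,z),y,z]
        q=inverse_kinematics([.55,0,.2],R)
        if q is not None and (best is None or abs(q[5])<best[0]): best=(abs(q[5]),R)
    return best[1]
def st(): 
    s=sense(); print("t",round(s["time"],2),"tcp",s["tcp_pos"].round(4),"F",np.round(s["wrist_force"],1),"w",round(float(s["gripper_width"]),4)); return s
def snap(n,f):
    m=camera_model(n); im=camera(n); cv2.imwrite(f"pics/{f}.png",im); np.savez(f"pics/{f}.npz",**m); return im,m
E
python3 - <<'E'
from h import *
R=down(-7); print(R.round(2))
move_pose([.6225,.1235,.27],R); s=st(); print(s["qpos"].round(2))
snap("wrist","w1")
E
```

```text
[[-0.99  0.12  0.  ]
 [ 0.12  0.99  0.  ]
 [ 0.    0.   -1.  ]]
t 2.28 tcp [0.6221 0.1245 0.2698] F [-0.3  0.5 -0.5] w 0.0851
[ 0.13  0.27  1.54  0.    1.33 -1.32]
```

View pics/w1.png

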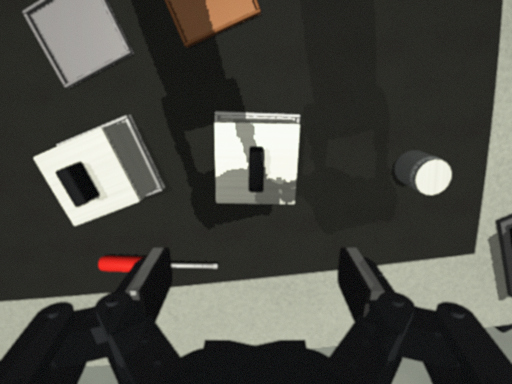

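The wrist picture shows the left grip block at (249–264,147–190), square to the gripper. The right block is at about (57,172),(83,162).

```bash
python3 -c "
import cv2
im=cv2.imread('pics/w1.png');c=im[95:235,20:170];d=im[95:235,200:310]
cv2.imwrite('pics/c2.png',cv2.resize(cv2.hconcat([c,d]),None,fx=3,fy=3,interpolation=cv2.INTER_CUBIC))"
```

```text
(no output)
```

View pics/c2.png

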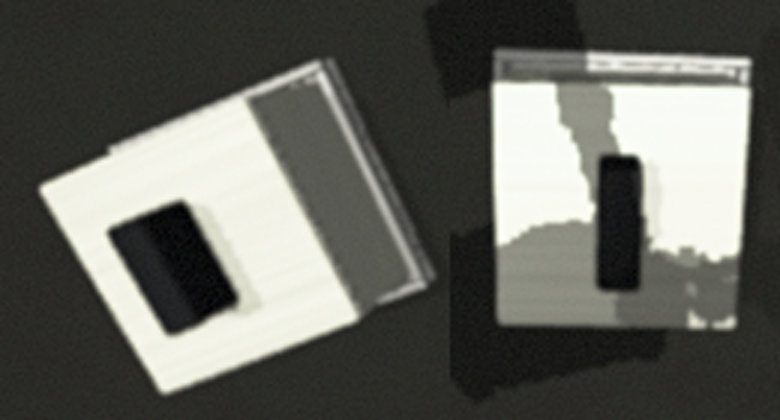

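```bash
python3 - <<'E'
from h import *
m=dict(np.load("pics/w1.npz"))
f=lambda c:np.array(c)/3+[200-150-1/3,95-1/3]
g=lambda c:np.array(c)/3+[20-1/3,95-1/3]
print(quad(back(f([(492,82),(750,86),(736,328),(497,326)]),m,.082)))
print(quad(back(f([(601,155),(638,156),(640,290),(597,290)]),m,.118)))
print(quad(back(g([(40,187),(248,97),(357,318),(165,394)]),m,.082)))
E
```

```text
(array([0.6262, 0.1262]), array([103.8, 104.1, 104.8, 104.8]), np.float64(-7.7))
(array([0.623 , 0.1265]), array([13.7, 52.3, 16.7, 52.7]), np.float64(-7.4))
(array([ 0.6182, -0.0942]), array([104.8, 101.9, 102. , 103.7]), np.float64(13.6))
```

Both cameras agree to about 3 mm, so I'll lift the left lid at (0.6245, 0.125).

```bash
python3 - <<'E'
from h import *
R=down(-7.3); x,y=.6245,.1252
move_l([x,y,.13],R,v=.2)
move_l([x,y,.0865],v=.08); st()
grip(0.0,60); s=st()
move_l([x,y,.11],v=.06); st()
move_l([x,y,.21],v=.15); st()
snap("wrist","w2"); 
im,m=snap("scene","s2")
E
python3 -c "
import cv2
a=cv2.imread('pics/s2.png');b=cv2.imread('pics/w2.png')
cv2.imwrite('pics/c3.png',cv2.hconcat([cv2.resize(a[100:290,170:360],(400,400)),cv2.resize(b,(400,300)).copy() if 0 else cv2.copyMakeBorder(cv2.resize(b,(400,300)),0,100,0,0,cv2.BORDER_CONSTANT)]))"
```

```text
t 3.88 tcp [0.6244 0.1252 0.0861] F [ 0.5  0.1 -0.9] w 0.0848
t 4.58 tcp [0.6247 0.1256 0.0869] F [-0.1  1.8  1.5] w 0.0134
t 5.12 tcp [0.6247 0.1251 0.1104] F [-0.8 -0.3 -2.7] w 0.0132
t 5.93 tcp [0.6235 0.125  0.2087] F [-0.2 -0.  -2.6] w 0.0132
```

View pics/c3.png

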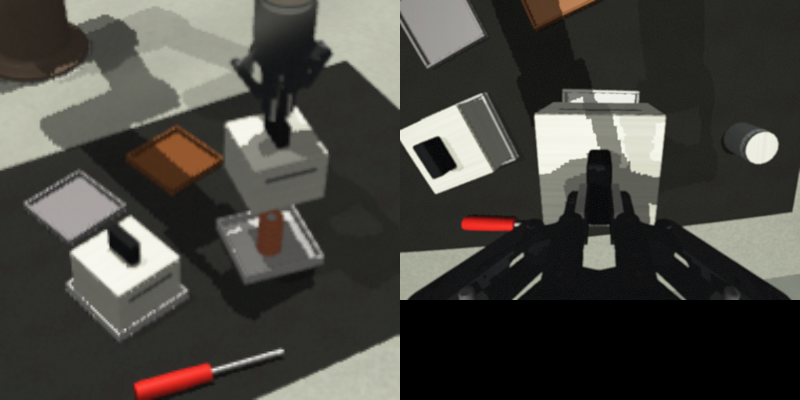

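The left lid is up, and a red-brown part stands in the tin at about (268,232) in the crop. Now I'll place the lid at (0.50, 0.30).

```bash
cat >> h.py <<'E'
def lower(x,y,z0,zmin,step=.0015,thr=2.0):
    base=sense()["wrist_force"][2]; z=z0
    while z>zmin:
        z-=step; move_l([x,y,z],v=.03)
        d=sense()["wrist_force"][2]-base
        if d>thr: break
    print("touch z",round(z,4),"dF",round(float(d),1))
    return z
E
python3 - <<'E'
from h import *
x,y=.50,.30
move_l([x,y,.2],down(10),v=.25)
move_l([x,y,.091],v=.15); st()
z=lower(x,y,.088,.079)
grip(.085); st()
move_l([x,y,.15],v=.2)
move_pose([.616,-.096,.2],down(13.6)); s=st()
snap("wrist","w3");snap("top","t3")
E
python3 -c "
import cv2
a=cv2.imread('pics/t3.png');b=cv2.imread('pics/w3.png')
cv2.imwrite('pics/c4.png',cv2.hconcat([cv2.resize(a[90:290,120:320],(400,400)),cv2.copyMakeBorder(cv2.resize(b,(400,300)),0,100,0,0,cv2.BORDER_CONSTANT)]))"
```

```text
t 9.9 tcp [0.501  0.3005 0.092 ] F [ 0.5  0.4 -2.3] w 0.0131
touch z 0.082 dF 6.7
t 11.64 tcp [0.4999 0.3    0.0819] F [0.2 0.7 0.9] w 0.0847
t 13.67 tcp [ 0.6157 -0.0948  0.1994] F [-0.2  0.1  0.1] w 0.0849
```

View pics/c4.png

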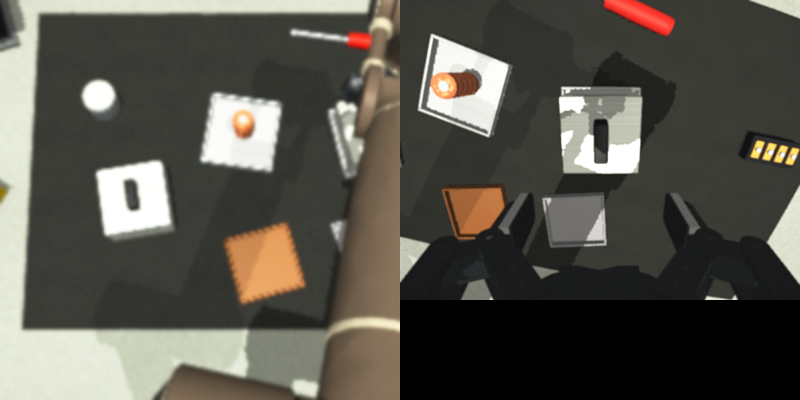

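The left lid stands upright on the bench. The left tin's part is ribbed with a bright disc, at about (445,85) in the crop, so it looks like the insulator. Now the right lid: its block is at (600,140) and square to the gripper.

```bash
python3 - <<'E'
from h import *
x,y=.6165,-.096
move_l([x,y,.13],down(13.6),v=.2)
move_l([x,y,.0865],v=.08)
grip(0.0,60); st()
move_l([x,y,.11],v=.06); st()
move_l([x,y,.21],v=.15); 
x,y=.47,-.28
move_l([x,y,.2],down(5),v=.25)
move_l([x,y,.091],v=.15); st()
z=lower(x,y,.088,.079)
grip(.085); st()
move_l([x,y,.15],v=.2)
move_pose([.54,.125,.25],down(-7.3)); s=st()
snap("wrist","w4");snap("top","t4");snap("scene","s4")
E
python3 -c "
import cv2
a=cv2.imread('pics/t4.png');b=cv2.imread('pics/w4.png')
c=cv2.imread('pics/s4.png')
cv2.imwrite('pics/c5.png',cv2.vconcat([cv2.resize(b,(800,600))[0:400],cv2.hconcat([cv2.resize(c[120:310],(400,148)),cv2.resize(c[180:254,180:380],(400,148))])]))"
```

```text
t 15.67 tcp [ 0.6168 -0.0965  0.0869] F [-0.3 -2.2  2. ] w 0.0129
t 16.21 tcp [ 0.6167 -0.0959  0.1104] F [ 0.2  0.9 -3.1] w 0.0128
t 18.99 tcp [ 0.4711 -0.2803  0.0919] F [-0.4 -0.9 -3.5] w 0.0125
touch z 0.082 dF 7.2
t 20.73 tcp [ 0.47  -0.28   0.082] F [ 0.2 -0.2  0.6] w 0.0851
t 23.09 tcp [0.5397 0.1245 0.2491] F [-0.2  0.6 -0.3] w 0.0849
```

View pics/c5.png

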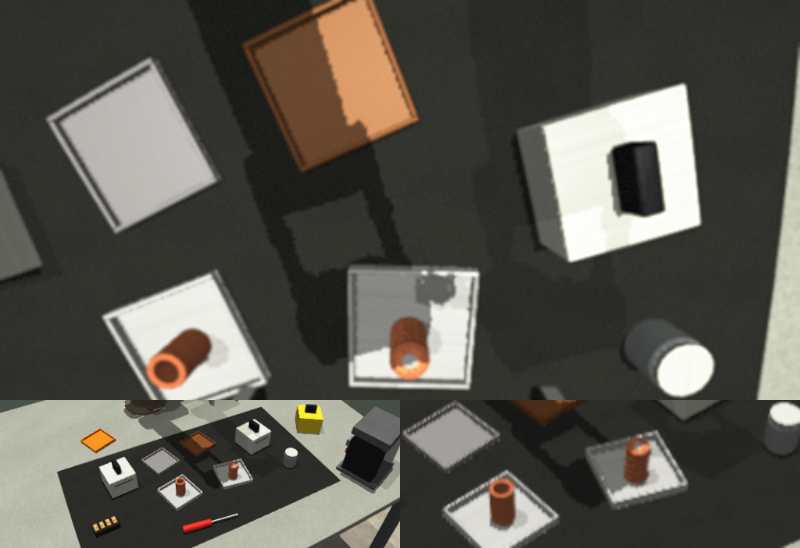

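View pics/t4.png

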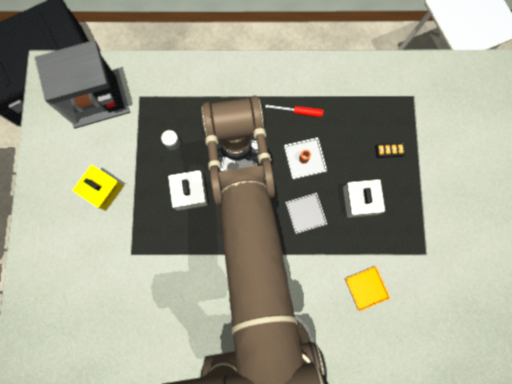

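The left tin holds the insulator (ribbed, steel disc in its closed top). The right one is the open sleeve, still standing. Now an enlarged view of the insulator.

```bash
python3 -c "
import cv2
a=cv2.imread('pics/t3.png')[130:180,215:265];b=cv2.imread('pics/w4.png')[165:255,217:312]
cv2.imwrite('pics/c6.png',cv2.hconcat([cv2.resize(a,(360,360),interpolation=cv2.INTER_CUBIC),cv2.resize(b,(380,360),interpolation=cv2.INTER_CUBIC)]))"
```

```text
(no output)
```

View pics/c6.png

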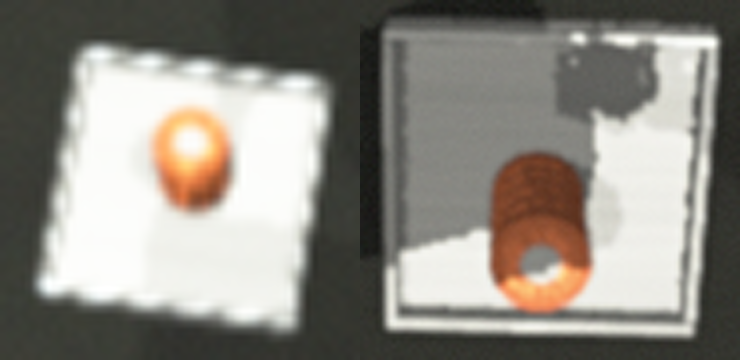

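```bash
python3 - <<'E'
from h import *
m=dict(np.load("pics/w4.npz"));t=dict(np.load("pics/t3.npz"))
f=lambda c:np.array(c)/4+[217-90-.4,165-.4]
print(back(f([(541,262),(491,262),(592,262)]),m,.066).round(4))
print(back(np.array([(191,146),(153,146),(231,146)])/7.2+[214.6,129.6],t,.066).round(4))
# tray in wrist view (1.5625x)
print(quad(back(np.array([(47,119),(153,58),(219,179),(117,232)])/1.5625-.2,m,.014)))
# tin rim
print(quad(back(f([(382,22),(718,38),(692,336),(386,330)]),m,.018)))
E
```

```text
[[0.6321 0.1228 0.066 ]
 [0.63   0.1062 0.066 ]
 [0.6343 0.1397 0.066 ]]
[[0.6298 0.1201 0.066 ]
 [0.6298 0.1377 0.066 ]
 [0.6298 0.1017 0.066 ]]
(array([ 0.429 , -0.0919]), array([110.8, 107.5, 110.4, 108.8]), np.float64(17.1))
(array([0.6256, 0.126 ]), array([119.7, 120. , 119.1, 123.1]), np.float64(-9.0))
```

Both views agree: insulator at (0.631, 0.1215), tray at (0.428, -0.094).

```bash
python3 - <<'E'
from h import *
x,y=.631,.1217
move_l([x,y,.12],down(-8),v=.2)
move_l([x,y,.031],v=.08); st()
grip(0.0,40); st()
move_l([x,y,.045],v=.05); st()
move_l([x,y,.14],v=.15); st()
move_l([.428,-.094,.14],v=.2); st()
snap("wrist","w5");snap("scene","s5")
E
python3 -c "
import cv2
a=cv2.imread('pics/s5.png');b=cv2.imread('pics/w5.png')
cv2.imwrite('pics/c7.png',cv2.hconcat([cv2.resize(a[100:290,140:330],(400,400)),cv2.copyMakeBorder(cv2.resize(b,(400,300)),0,100,0,0,cv2.BORDER_CONSTANT)]))"
```

```text
t 25.45 tcp [0.6318 0.1218 0.0318] F [-1.1 -0.7  0.9] w 0.0849
t 25.99 tcp [0.6315 0.1218 0.0317] F [0.5 0.1 2.3] w 0.0325
t 26.43 tcp [0.6313 0.1217 0.0454] F [-0.3 -0.1 -1.3] w 0.0325
t 27.21 tcp [0.63   0.1216 0.139 ] F [-0.3 -0.4 -1.4] w 0.0328
t 28.84 tcp [ 0.4286 -0.0937  0.1401] F [ 0.3  0.3 -1.2] w 0.0329
```

View pics/c7.png

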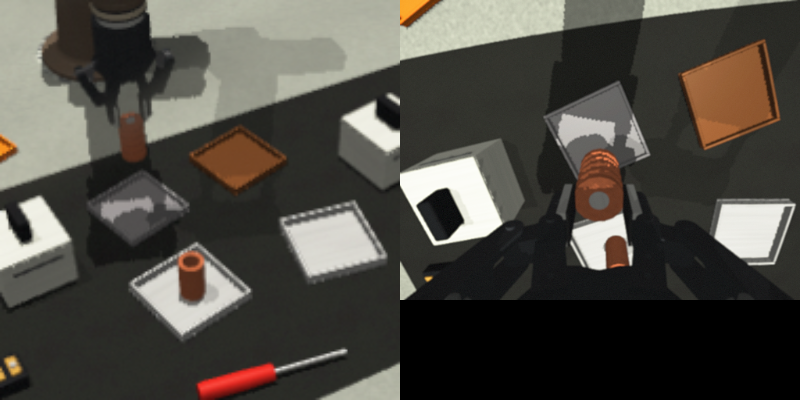

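The insulator is held upright above the grey tray. Lowering gently.

```bash
python3 - <<'E'
from h import *
x,y=.428,-.094
move_l([x,y,.045],v=.12)
move_l([x,y,.037],v=.03); hold(.3); st()
z=lower(x,y,.037,.028,step=.001,thr=1.5)
hold(.2); st()
grip(.05); grip(.085); st()
move_l([x,y,.15],v=.12)
move_pose([.35,.30,.30],down(0)); st()
snap("wrist","w6");snap("scene","s6");snap("top","t6")
E
python3 -c "
import cv2
a=cv2.imread('pics/s6.png');b=cv2.imread('pics/t6.png')
cv2.imwrite('pics/c8.png',cv2.hconcat([cv2.resize(a[110:310,60:310],(400,320)),cv2.resize(b[70:270,120:370],(400,320))]))"
```

```text
t 30.6 tcp [ 0.4281 -0.0941  0.0371] F [ 0.1 -0.4 -0.9] w 0.0328
touch z 0.031 dF 5.5
t 32.3 tcp [ 0.4286 -0.0941  0.0316] F [-1.1  0.9  5.5] w 0.0329
t 33.05 tcp [ 0.428 -0.094  0.031] F [-0.1  0.6 -1. ] w 0.0848
t 37.47 tcp [0.3501 0.2998 0.2999] F [ 0.2 -0.2  0.2] w 0.0849
```

View pics/c8.png

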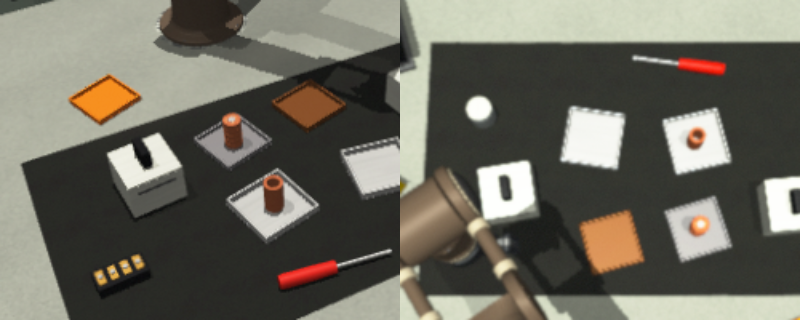

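View pics/s6.png

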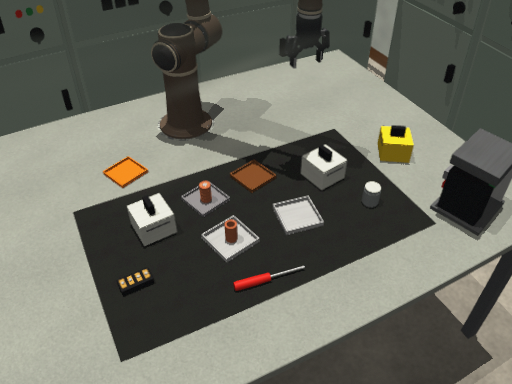

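The insulator is upright in the grey tray at (205,192). The sleeve stands in its tin at (231,231), both lids are upright on the bench at (152,219) and (324,166), and the bystanders sit at the same pixels as at the start. The arm is clear, so I'm handing in.

```bash
python3 - <<'E'
from h import *
st(); sign_off()
E
```

```text
t 37.62 tcp [0.3501 0.2998 0.2999] F [ 0.6 -0.4  0.2] w 0.0845
the job is handed in; nothing more can be done
```

The job is done and handed in at 37.6 s of the 72 s allowed. Both lids came off first and stand upright on the bench at about (0.50, 0.30) and (0.47, -0.28), clear of the tins and the tray. The insulator was in the left tin. I lowered it into the grey tray until it touched (about 5.5 N), and only then let go.

The last scene and top pictures show:
- **Insulator:** upright in the middle of the tray.
- **Sleeve:** still standing in the right tin.
- **Bystanders:** the screwdriver, can and terminal block are at their starting pixels, judged by eye.
- **Arm:** well clear of everything, with the wrist force near zero.

No check failed. The only disagreement was that the top and wrist cameras placed objects 2–5 mm apart, so I used values between the two. The highest wrist force I read was about 7 N in change, as each lid touched the bench. I read it between moves, not continuously.

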